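# Lock the dust collector's filter hatch

## Task

The filter hatch on the bench dust collector has been put back, but its two slotted captive screws are still loose. Take the screwdriver from its wooden block, turn both screws clockwise until they stop, using the driver's blade and not the fingers, and stand the driver back upright in the hole of its block. Leave the bottle, the cup and the bowl of amber where they stand.

Things in the scene. Friction and masses are not known exactly. Their poses are not given: they have to be found in the camera images.
- collector: white dust collector, fixed, 200 (x) x 260 (y) x 131 mm high. Origin: centre of underside, z up, front to -x. Front wall 50 mm high; from it the front slopes up at 30 degrees from level to 131 mm high at x = +40 mm, then a flat top. Two screws on the slope, axes through (-30, +60, 90.6) and (-30, -60, 90.6) mm, square to it, along (-0.5, 0, 0.866)
- screw_left_head (a point): slotted brass head, 25.6 mm across, of the left (+y) hatch screw. Point: on the screw axis, at the head's top face (9.5 mm out from the slope). z points out along the axis, x along the slot, turning with it. Slot 6 mm wide, 5.5 mm deep, square-edged, open at its ends; a fixed dark collar round the head (inner radius 13.5, outer 17.5 mm, 0.5 mm proud) stops a blade sliding out endways
- screw_right_head (a point): slotted brass head, 25.6 mm across, of the right (-y) hatch screw. Point: on the screw axis, at the head's top face (9.5 mm out from the slope). z points out along the axis, x along the slot, turning with it. Slot 6 mm wide, 5.5 mm deep, square-edged, open at its ends; a fixed dark collar round the head (inner radius 13.5, outer 17.5 mm, 0.5 mm proud) stops a blade sliding out endways
- screw_left (a joint): angle of the left (+y) captive screw: 0 = slot straight up the slope (loose), grows clockwise seen from outside, pi/2 = slot straight across the slope, at its stop (home). Friction about 0.06 N m, stays where it is left, does not move in or out; starts at 0 to 0.35
- screw_right (a joint): angle of the right (-y) captive screw: 0 = slot straight up the slope (loose), grows clockwise seen from outside, pi/2 = slot straight across the slope, at its stop (home). Friction about 0.06 N m, stays where it is left, does not move in or out; starts at 0 to 0.35
- driver: flat screwdriver, 140 g, upright in the block. Origin on its axis at the underside of the flange; z to the handle's end. Blade 16 mm wide (x), 3 mm thick (y), square tip at z = -55 mm, 16 mm tall; shank 12 mm dia. from z = -40; flange 44 mm dia., z = 0 to 5; dark wood handle 26 mm square, flats facing x and y, z = 5 to 83; steel cap to 87. Good grip at z = 50 mm
- block: light wooden block, fixed, 85 x 85 mm, 70 mm high, with one square hole, 24 x 24 mm, right through at its centre; origin at the centre of its underside, z up, hole sides along x and y. The driver's flange rests on its top face, blade inside the hole
- block_hole0 (a point): centre of the hole's mouth in the block's top face, 70 mm above the bench
- bottle: small amber glass bottle with black cap, 38 mm diameter, 85 mm high, loose; origin at the centre of its underside. Bystander
- cup: white plastic cup, 72 mm across the rim, 90 mm high, loose; origin at the centre of its underside. Bystander
- amber_bowl: low blue bowl heaped with amber pieces, 136 mm across, about 47 mm high, loose; origin at the centre of its underside. Bystander
Things that resemble listed ones, but are neither listed nor needed, are in the scene too. What is shaped like the driver but turquoise is not meant. What is shaped like the block but turquoise is not meant.

How it is judged:
By the outcome, as a careful person would: the job done as asked, in the order asked, and still so for the second after the job is handed in, with the robot touching nothing.
It also fails if it takes over 61 s, if anything falls off the work surface, if the arm or the gripper's body presses on something with over 40 N, if the wrist force passes 120 N, or if a joint passes its speed limit or range.

## Robot

A 6-joint arm with a two-finger parallel gripper is mounted at the origin on the work surface. World frame = base frame: x ahead of the robot, y to its left, z up, the work surface at z = 0. Lengths are in mm, angles in degrees, forces in N, time in s.
With the tool pointing down it reaches from about 350 to 850 mm from the base axis. Payload 8.1 kg.
Tool frame: the origin (TCP) lies at the very end of the fingers, on their centre line; the grasp point (between the pads) lies 19 mm behind it; z points along the fingers, y is the line along which they close (so a half turn about z gives the same grasp; the last joint's range is limited). The gripper opens to 85 mm and grips with 20 to 120 N. Pads are 22 mm wide; open, the fingers measure 114 mm over their backs; the gripper's body (76 mm by 85 mm) begins 54 mm behind the grasp point. The pads swing forward as they close: fully open they stand 13 mm farther back than shut.
Start: joints at [-79.607, 7.471, 85.268, -0, 87.261, -4.893], TCP at [158.208, -578.771, 207.792] pointing down, gripper open.
Joint ranges: [-169.43, 169.43], [-51.17, 129.36], [1.28, 143.12], [-76.62, 256.62], [0, 156.53], [-152.29, 152.29]. Speed limits (degrees/s): [136.94, 136.94, 159.86, 180, 180, 180].

## Interface

Orientations are given as [roll, pitch, yaw] about the fixed x, y, z axes, in that order (R = Rz(yaw) Ry(pitch) Rx(roll)).
In Python, from bench import status, viewer, job gives the robot as it stands.
- The arm moves only by the tool arm_command, never from a script. Its argument "targets" is a list that holds one entry, the list of rows, each a list of 7 numbers: the shift along the world's x, y, z in m, then the turn, a rotation vector about the world's x, y, z in rad, then the opening, from -1 (shut) to 1 (fully open). In form: [[[dx, dy, dz, rx, ry, rz, gripper], ...]]. A call has 1 to 10 rows; each row shifts and turns the commanded pose from where the row before left it; what a row does not reach is not made up. A row lasts 1/8 s, in which the tool goes at most 62.5 mm and 10.7 degrees, less where a joint would pass 70% of its speed; a pose out of reach is approached as far as the arm can. A call with a gripper value outside its range is refused whole. The fingers move at their own pace and stop on an object; "force" is the grip in N (left out, the last holds). Time passes only in rows, so rows that do not move let the fingers close. It gives the time, the measured TCP pose, the force, the opening and the grip force at its end, in the units of the state.
- status.sense(): the state, without advancing time (a new reading comes with each control period).
- viewer.snapshot(name): name is "scene" or "side" or "wrist"; returns the picture (384x512x3 uint8, red, green, blue); there is no depth.
- viewer.camera_model(name): a dict with "vertical_fov" (degrees; the focal length in pixels is half the picture's height over the tangent of half this angle, whatever the lens; pixels are square), "cx", "cy" (the principal point, pixels), "xyz" and "attitude" of the camera in the world. Camera axes: x right, y down, z forward; pixel columns grow to the right and rows downward; lengths in mm; the calibration is good to about 2 mm. The wrist camera is an equidistant fisheye: a pixel r from the principal point sees the ray r / f radians off the axis. A picture is of the moment at which its call begins: read the wrist's pose just before it. camera_model takes no time and is no camera call; for the wrist camera it gives the pose at the moment of the call.
- job.hand_in(): hands the job in; it is judged then, once.
The state is a dict: "time": time; "joint_pos": joint angles; "qd": joint speeds; "joint_efforts": joint torques, N m; "tool_pos": TCP position; "tcp_rot": TCP orientation; "ft_force": force on the tool from outside, world axes, zero at the start; "wrist_torque": the same for the moment, N m; "finger_gap": finger opening in mm; "grip_force": force on a finger pad.
Only numpy, scipy, OpenCV 4.12 (cv2) and the standard library are available. Lean on these libraries where they do the work, as an engineer would, in place of code of your own. Each camera call takes 0.05 s, during which the arm holds its last target. There are 200 camera calls.

## Working session

There is one attempt and no reset: what is moved stays moved. The work goes in short steps, Python scripts to look and compute and a tool call to move; the robot and the scene stay as the last step left them, time stands still between calls to the robot, and variables do not carry over. Pictures are saved under pics/ and viewed, at most 10 in all, crops included, and the job is handed in when it is done.

Besides the shell and the picture viewer there is one more tool, called after "Call:" in YAML: its name, and indented under it one key for each argument. arm_command: Moves the arm, as the interface text tells. Its arguments: {"type":"object","properties":{"targets":{"type":"array"},"force":{"type":"number"}},"required":["targets"]}

```bash
mkdir -p pics; ls; python3 - <<'E'
from bench import status, viewer
import cv2,numpy as np
s=status.sense(); print({k:np.round(v,2) for k,v in s.items()})
for n in("scene","side","wrist"):
    print(viewer.camera_model(n)); cv2.imwrite(f"pics/{n}0.png",viewer.snapshot(n)[:,:,::-1])
a=cv2.imread("pics/scene0.png");b=cv2.imread("pics/side0.png")
cv2.imwrite("pics/a0.png",cv2.resize(a,(800,600)));cv2.imwrite("pics/b0.png",cv2.resize(b,(800,600)))
E
```

```text
pics
{'time': np.float64(0.0), 'joint_pos': array([-79.61,   7.52,  85.33,   0.  ,  87.26,  -4.89]), 'qd': array([-0.01,  0.15, -0.09,  0.01, -0.  , -0.11]), 'joint_efforts': array([ 0.000e+00, -5.694e+01, -5.005e+01, -0.000e+00,  1.000e-02,
        0.000e+00]), 'tool_pos': array([ 158.11, -578.18,  206.72]), 'tcp_rot': array([-1.7989e+02, -1.0000e-02,  1.5290e+01]), 'ft_force': array([ 0.4 ,  0.01, -0.73]), 'wrist_torque': array([ 0.01, -0.01,  0.01]), 'grip_force': np.float64(0.0), 'finger_gap': np.float64(85.78)}
{'vertical_fov': 45.644166796722, 'cx': 258.43787443062774, 'cy': 183.5571155342672, 'xyz': array([1426.37977993,  249.44760325, 1103.52553772]), 'attitude': array([-138.65691456,   -0.63014064,  105.35471402])}
{'vertical_fov': 42.950728221486365, 'cx': 253.87963973709432, 'cy': 193.2969349170418, 'xyz': array([ 117.38229487, 1364.90259004,  879.68629114]), 'attitude': array([-119.59723891,   -1.10329194, -160.93660353])}
{'vertical_fov': 65.70646984690485, 'cx': 258.2849069978685, 'cy': 191.6574058700376, 'xyz': array([ 237.60544088, -555.2933328 ,  372.18608026]), 'attitude': array([ 1.61128687e+02,  1.19959398e-01, -7.46867957e+01])}
```

View pics/a0.png

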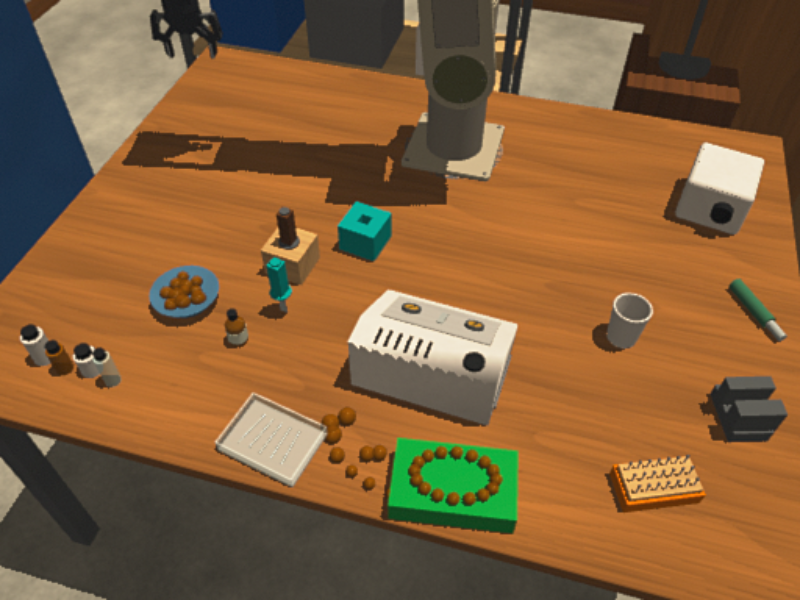

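View pics/b0.png

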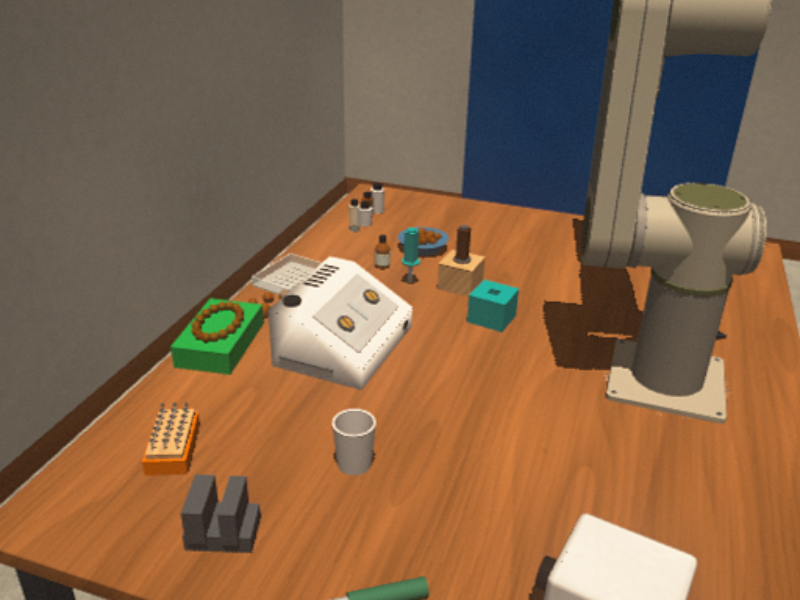

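The scene view (800x600) shows the dark-handled driver in the light block at (287,235), and a turquoise driver at (278,285) with a turquoise block at (365,230), both lookalikes. The screws are at (411,308), right, and (475,325), left. The driver in light wood fits the description. One composite crop will confirm it.

```bash
cat > h.py <<'E'
import numpy as np,cv2
from scipy.spatial.transform import Rotation as R
from bench import status,viewer
def ray(cm,p,fish=False):
    f=192/np.tan(np.radians(cm['vertical_fov'])/2)
    x,y=(p[0]-cm['cx'])/f,(p[1]-cm['cy'])/f
    if fish:
        r=np.hypot(x,y); d=np.array([x/r*np.sin(r),y/r*np.sin(r),np.cos(r)]) if r>0 else np.array([0,0,1.])
    else: d=np.array([x,y,1.])
    d=R.from_euler('xyz',cm['attitude'],degrees=True).apply(d)
    return np.array(cm['xyz']),d/np.linalg.norm(d)
def onz(cm,p,z,fish=False):
    o,d=ray(cm,p,fish); return o+d*(z-o[2])/d[2]
def tri(rs):
    A=0;b=0
    for o,d in rs:
        M=np.eye(3)-np.outer(d,d);A=A+M;b=b+M@o
    X=np.linalg.solve(A,b)
    return X,[np.linalg.norm((np.eye(3)-np.outer(d,d))@(X-o)) for o,d in rs]
def proj(cm,X,fish=False):
    f=192/np.tan(np.radians(cm['vertical_fov'])/2)
    v=R.from_euler('xyz',cm['attitude'],degrees=True).inv().apply(np.array(X)-cm['xyz'])
    if fish:
        r=np.hypot(v[0],v[1]);k=np.arctan2(r,v[2])/r*f
    else:k=f/v[2]
    return np.array([cm['cx']+k*v[0],cm['cy']+k*v[1]])
E
python3 - <<'E'
import cv2,numpy as np
a=cv2.imread("pics/scene0.png");b=cv2.imread("pics/side0.png");w=cv2.imread("pics/wrist0.png")
def c(i,x,y,ww,hh,k):return cv2.resize(i[y:y+hh,x:x+ww],None,fx=k,fy=k,interpolation=cv2.INTER_CUBIC)
o=np.zeros((600,800,3),np.uint8)
o[:300,:400]=c(a,155,125,80,60,5)
o[:300,400:]=c(b,260,135,80,60,5)
o[300:,:400]=c(a,220,180,133,100,3)[:300,:400] if 0 else cv2.resize(a[180:264,220:332],(400,300),interpolation=cv2.INTER_CUBIC)
o[300:,400:]=cv2.resize(w,(400,300))
cv2.imwrite("pics/comp.png",o)
E
```

```text
(no output)
```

View pics/comp.png

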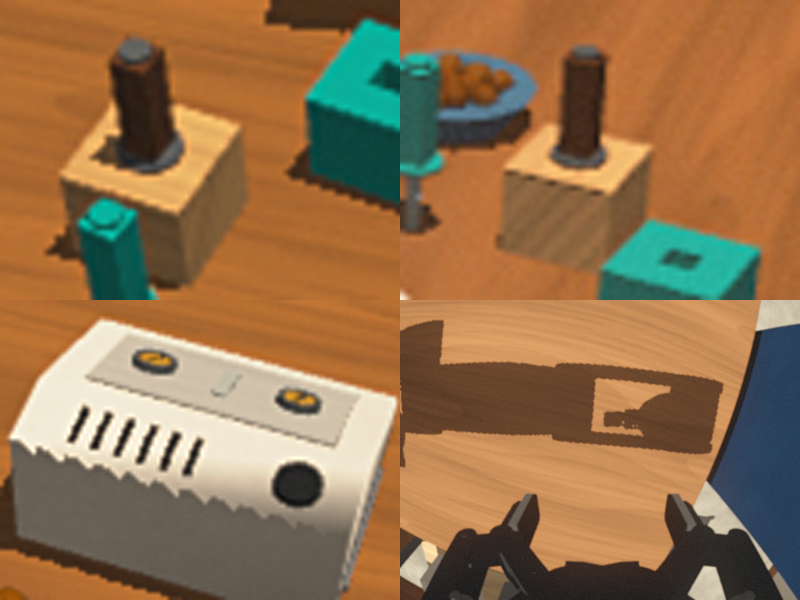

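The crop confirms it: a dark wood handle with a steel cap in the light block. The other one is turquoise and stands outside its own block. Now I'll measure.

```bash
python3 - <<'E'
from h import *
a=cv2.imread("pics/scene0.png");b=cv2.imread("pics/side0.png")
A=viewer.camera_model("scene");B=viewer.camera_model("side")
def blobs(i,roi):
    h=cv2.cvtColor(i,cv2.COLOR_BGR2HSV);x,y,w,hh=roi
    m=cv2.inRange(h,(12,110,110),(32,255,255));k=np.zeros_like(m);k[y:y+hh,x:x+w]=m[y:y+hh,x:x+w]
    n,l,s,c=cv2.connectedComponentsWithStats(cv2.morphologyEx(k,cv2.MORPH_CLOSE,np.ones((3,3))))
    return [(s[j],c[j]) for j in range(1,n) if s[j][4]>8]
sa=blobs(a,(245,185,75,35));sb=blobs(b,(205,175,50,45))
print(sa);print(sb)
for p in sa: print("scene@98.8",onz(A,p[1],98.8).round(1))
for p in sb: print("side@98.8",onz(B,p[1],98.8).round(1))
print("cap",onz(A,(182,134),157).round(1),onz(B,(297.4,145),157).round(1),tri([ray(A,(182,134)),ray(B,(297.4,145))]))
for p in((167.4,161),(203.8,150),(191,167.8)):print("blk scene",onz(A,p,70).round(1))
for p in((280.6,169),(289,160),(310.2,164.6),(302.4,173.2)):print("blk side",onz(B,p,70).round(1))
def g(p):return (220+p[0]/3.571,180+(p[1]-300)/3.571)
for p in((105,320),(395,398)):print("top edge",onz(A,g(p),131).round(1))
E
```

```text
[(array([245, 185,  75,  19, 710], dtype=int32), array([294.84084507, 190.91408451])), (array([259, 195,   9,   3,  21], dtype=int32), array([263., 196.])), (array([299, 205,   9,   5,  26], dtype=int32), array([303.03846154, 207.07692308]))]
[(array([237, 175,  18,  14, 131], dtype=int32), array([248.38167939, 179.26717557])), (array([234, 186,   8,   6,  33], dtype=int32), array([237.39393939, 188.60606061])), (array([218, 203,   8,   7,  40], dtype=int32), array([221.5, 206. ]))]
scene@98.8 [569.4 134.9  98.8]
scene@98.8 [613.1  51.2  98.8]
scene@98.8 [621.5 169.9  98.8]
side@98.8 [601.4 -24.5  98.8]
side@98.8 [613.2  50.3  98.8]
side@98.8 [619.8 171.4  98.8]
cap [ 490.4 -238.3  157. ] [ 488.1 -236.4  157. ] (array([ 488.79997251, -239.18494893,  155.58501585]), [np.float64(0.15603601176783496), np.float64(0.15603601176799198)])
blk scene [ 533.8 -280.8   70. ]
blk scene [ 455.9 -187.7   70. ]
blk scene [ 541. -199.   70.]
blk side [ 535.5 -194.7   70. ]
blk side [ 527.  -280.1   70. ]
blk side [ 441.6 -270.7   70. ]
blk side [ 451.8 -190.9   70. ]
top edge [612.8  10.6 131. ]
top edge [628.  244.9 131. ]
```

Both views agree: head spacing 120 mm, cap height about 156 mm, block yaw about -5.5 deg. I'll move the wrist camera over the driver next.

Call:
arm_command:
  targets:
    - [[0.034,0.043,0.004,0,0,-0.045,1],[0.034,0.043,0.004,0,0,-0.045,1],[0.034,0.043,0.004,0,0,-0.045,1],[0.034,0.043,0.004,0,0,-0.045,1],[0.034,0.043,0.004,0,0,-0.045,1],[0.034,0.043,0.004,0,0,-0.045,1],[0.034,0.043,0.004,0,0,-0.045,1],[0.034,0.043,0.004,0,0,-0.045,1],[0,0,0,0,0,0,1],[0,0,0,0,0,0,1]]

```text
time: 1.4
tool_pos: [429.9, -234.8, 239.5]
tcp_rot: [180.0, 0.0, -5.3]
ft_force: [-0.7, -0.1, 1.0]
finger_gap: 85.4
grip_force: 0.0
```

```bash
python3 - <<'E'
from h import *
s=status.sense();print(s['tool_pos'],s['tcp_rot'],s['joint_pos'].round(1))
W=viewer.camera_model("wrist");w=viewer.snapshot("wrist")[:,:,::-1];cv2.imwrite("pics/w1.png",w)
p=proj(W,(489,-238,157),1);q=proj(W,(489,-238,72),1);print(p,q,W['xyz'])
A=viewer.camera_model("scene");print("turq",onz(A,(176.4,167.4),142))
x,y=(p+q)/2;x=int(np.clip(x-80,0,352));y=int(np.clip(y-60,0,264));print(x,y)
cv2.imwrite("pics/w1c.png",cv2.resize(w[y:y+120,x:x+160],(800,600),interpolation=cv2.INTER_CUBIC))
E
```

```text
[ 429.9192418  -234.83346143  239.46775485] [ 1.79990200e+02  4.33146845e-02 -5.26220377e+00] [-34.6 -10.4  99.6  -0.   90.9  60.6]
[256.9841682  121.28656247] [257.33942833 114.19323038] [ 512.09165207 -241.28583606  404.75086748]
turq [ 612.74583886 -208.85330753  142.        ]
177 57
```

View pics/w1c.png

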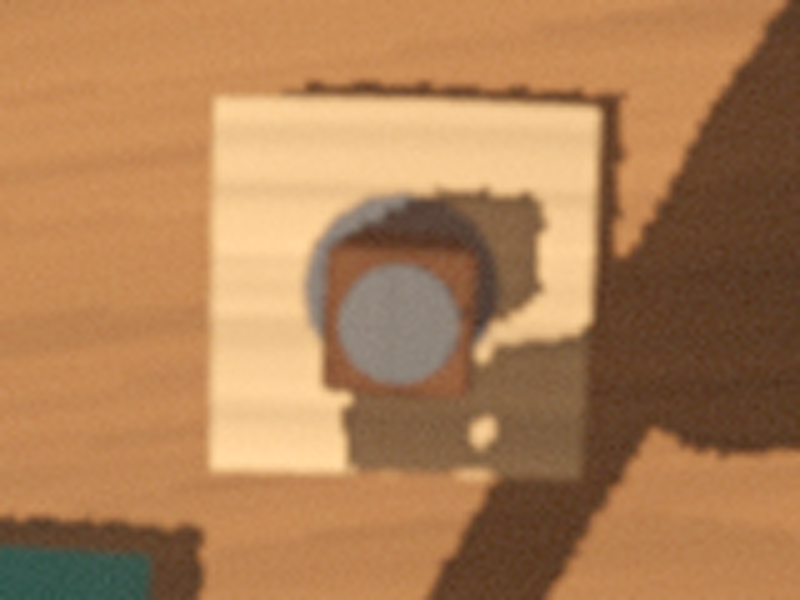

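The view from above shows the block square with the steel cap at crop (398,323), handle square to the block and to the gripper. I'll compute the poses from these.

```bash
python3 - <<'E'
from h import *
W=viewer.camera_model("wrist")
P=lambda x,y,z:onz(W,(177+x/5,57+y/5),z,1)[:2].round(1)
print("cap",P(398,323,157),"flange",P(401,290,75))
b=[P(*c,70) for c in((212,95),(602,105),(582,478),(208,470))];print(b,np.mean(b,0))
h=[P(*c,153) for c in((478,250),(470,396),(324,390))];print(h,(h[0]+h[2])/2)
f=lambda u,v:np.degrees(np.arctan2(*(v-u)[::-1]))
print([f(b[i],b[(i+1)%4]) for i in range(4)],f(h[0],h[1]),f(h[1],h[2]))
E
```

```text
cap [ 488.4 -238.3] flange [ 488.  -238.4]
[array([ 536. , -200.9]), array([ 525.8, -286.6]), array([ 441. , -275.8]), array([ 450.9, -190.3])] [ 488.425 -238.4  ]
[array([ 499.2, -252.7]), array([ 474.5, -249.2]), array([ 477.8, -224.6])] [ 488.5  -238.65]
[np.float64(-96.78740499906355), np.float64(172.74196989234875), np.float64(83.39516450324604), np.float64(-7.100155584112653)] 171.93485881927074 82.35959323897323
```

Call:
arm_command:
  targets:
    - [[0.03,-0.002,0,0,0,-0.02,1],[0.0285,-0.0016,-0.02,0,0,-0.019,1],[0,0,-0.035,0,0,0,1],[0,0,-0.035,0,0,0,1],[0,0,-0.03,0,0,0,1],[0,0,-0.0185,0,0,0,1],[0,0,0,0,0,0,1],[0,0,0,0,0,0,-1],[0,0,0,0,0,0,-1],[0,0,0,0,0,0,-1]]
  force: 80

```text
time: 2.7
tool_pos: [489.3, -238.7, 102.4]
tcp_rot: [180.0, -0.1, -7.6]
ft_force: [0.4, -0.5, 0.3]
finger_gap: 32.1
grip_force: 0.0
```

Call:
arm_command:
  targets:
    - [[0,0,0,0,0,0,-1],[0,0,0,0,0,0,-1]]

```text
time: 2.95
tool_pos: [489.5, -238.7, 102.5]
tcp_rot: [180.0, -0.1, -7.6]
ft_force: [-0.5, -0.3, 5.6]
finger_gap: 24.8
grip_force: 79.6
```

Call:
arm_command:
  targets:
    - [[0,0,0.03,0,0,0,-1],[0,0,0.04,0,0,0,-1],[0,0,0.05,0,0,0,-1],[0,0,0.05,0,0,0,-1],[0,0,0.02,0,0,0,-1],[0,0,0,0,0,0,-1]]

```text
time: 3.7
tool_pos: [489.2, -238.7, 292.0]
tcp_rot: [180.0, -0.1, -7.6]
ft_force: [-0.1, 0.5, -3.2]
finger_gap: 24.9
grip_force: 78.7
```

```bash
python3 - <<'E'
from h import *
s=status.sense();print(s['tool_pos'],s['tcp_rot'],s['joint_pos'].round(1))
o=np.zeros((600,800,3),np.uint8)
for k,n in enumerate(("scene","side")):
    C=viewer.camera_model(n);w=viewer.snapshot(n)[:,:,::-1]
    t=s['tool_pos']+[0,0,19-50-55+16-8]
    p=proj(C,t);x,y=(p-[20,30]).astype(int);print(p,p-[x,y])
    o[:,k*400:k*400+400]=cv2.resize(w[y:y+60,x:x+40],(400,600),interpolation=cv2.INTER_CUBIC)
cv2.imwrite("pics/blade.png",o)
E
```

```text
[ 489.22299006 -238.6570912   291.9531346 ] [ 1.79955885e+02 -9.92939034e-02 -7.56959764e+00] [-31.4  -2.4  86.8  -0.   95.6  66.2]
[179.83044464 119.41946321] [20.83044464 30.41946321]
[298.24830263 130.15777571] [20.24830263 30.15777571]
```

View pics/blade.png

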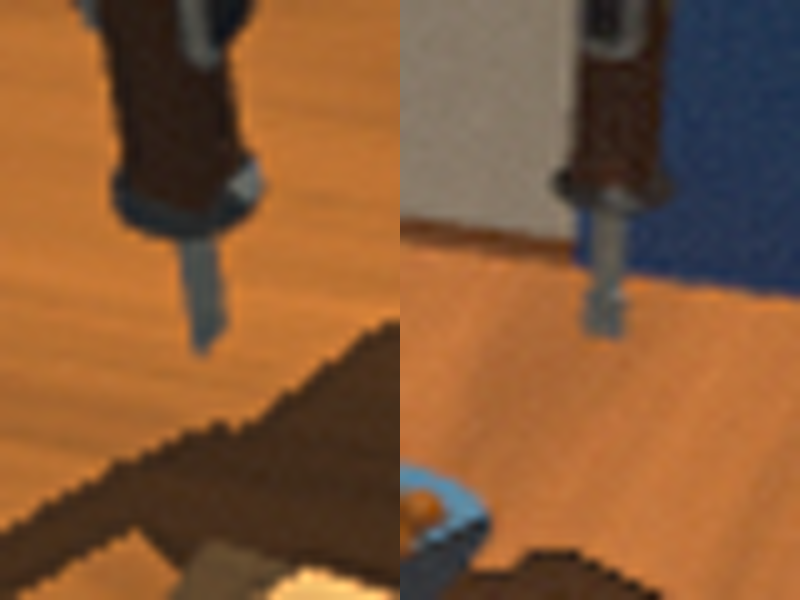

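In the side view the blade looks wide and in the scene view thin, so it lies along tool x. I'll swing over towards the right screw and turn the tool half a turn, so that joint 6 has room for the screwing stroke.

Call:
arm_command:
  targets:
    - [[0.005,0.033,0,0,0,0.178,-1],[0.005,0.033,0,0,0,0.178,-1],[0.005,0.033,0,0,0,0.178,-1],[0.005,0.033,0,0,0,0.178,-1],[0.005,0.033,0,0,0,0.178,-1],[0.005,0.033,0,0,0,0.178,-1],[0.005,0.033,0,0,0,0.178,-1],[0.005,0.033,0,0,0,0.178,-1],[0.006,0.031,0,0,0,0.178,-1],[0,0,0,0,0,0.178,-1]]

```text
time: 5.05
tool_pos: [533.5, 58.8, 287.8]
tcp_rot: [-179.7, -0.1, 94.9]
ft_force: [-0.2, -0.3, -1.5]
finger_gap: 24.6
grip_force: 79.0
```

Call:
arm_command:
  targets:
    - [[0,0,0,0,0,0.178,-1],[0,0,0,0,0,0.178,-1],[0,0,0,0,0,0.178,-1],[0,0,0,0,0,0.178,-1],[0,0,0,0,0,0.178,-1],[0,0,0,0,0,0.178,-1],[0,0,0,0,0,0.178,-1],[0,0,0,0,0,0.178,-1],[0,0,0,-0.011,-0.174,0,-1],[0,0,-0.02,-0.011,-0.174,0,-1]]

```text
time: 6.3
tool_pos: [535.4, 56.5, 269.4]
tcp_rot: [179.9, 20.1, 176.0]
ft_force: [-1.1, 0.2, -0.2]
finger_gap: 24.6
grip_force: 78.9
```

Call:
arm_command:
  targets:
    - [[0,0,-0.02,-0.011,-0.174,0,-1],[0,0,-0.018,0,0,0,-1],[0,0,0,0,0,0,-1],[0,0,0,0,0,0,-1]]

```text
time: 6.8
tool_pos: [536.9, 56.5, 236.1]
tcp_rot: [179.8, 30.0, 175.9]
ft_force: [-1.3, 0.9, -1.0]
finger_gap: 24.6
grip_force: 78.9
```

```bash
python3 - <<'E'
from h import *
s=status.sense();print(s['tool_pos'],s['tcp_rot'],s['joint_pos'].round(1))
Rt=R.from_euler('xyz',s['tcp_rot'],degrees=True);print(Rt.as_matrix().round(3))
W=viewer.camera_model("wrist");w=viewer.snapshot("wrist")[:,:,::-1];cv2.imwrite("pics/w2.png",w)
print(W['xyz'])
tip=s['tool_pos']+Rt.apply([0,0,86]);print("tip",tip,proj(W,tip,1))
for h in((613.1,51,98.8),(620.6,170.6,98.8)):print(proj(W,h,1))
cv2.imwrite("pics/w2b.png",cv2.resize(w,(800,600),interpolation=cv2.INTER_CUBIC))
E
```

```text
[536.89119735  56.51106719 236.07151922] [179.76492842  30.03381156 175.9127826 ] [  2.9 -34.4 123.2  -3.7  61.3 -82.1]
[[-0.864  0.069  0.5  ]
 [ 0.062  0.998 -0.032]
 [-0.501  0.004 -0.866]]
[380.66422221  68.1158291  337.30449231]
tip [579.850455    53.7950797  161.61934937] [256.81678709 190.13169981]
[256.43428296 167.70742902]
[359.37301182 167.88811882]
```

View pics/w2b.png

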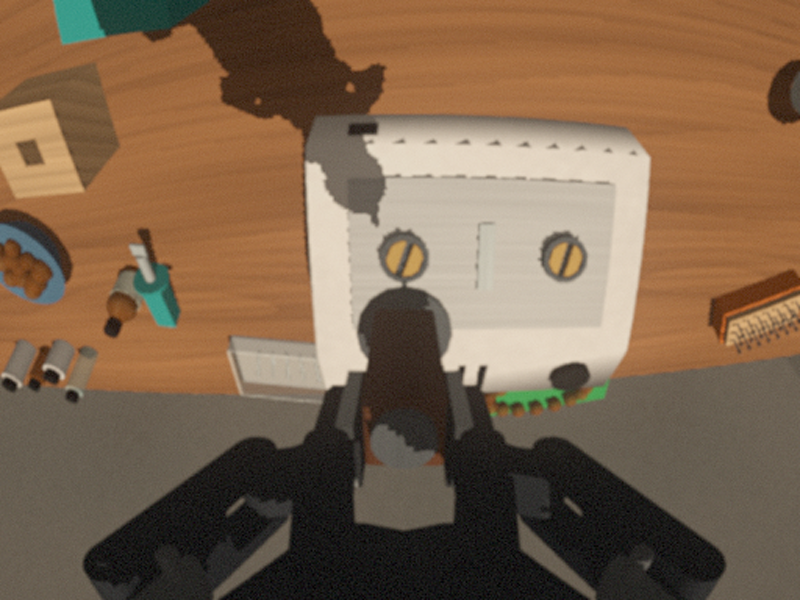

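The wrist view shows the right head at (404,257) and the left at (565,257), both slots turned a little clockwise. The blade tip shows near (404,285). I'll measure head centres and slot angles.

```bash
cat >> h.py <<'E'
def onplane(cm,p,P0,n,fish=True):
    o,d=ray(cm,p,fish);return o+d*(np.dot(P0-o,n)/np.dot(d,n))
YAW=-3.8
def frame(yaw=None):
    r=R.from_euler('z',YAW if yaw is None else yaw,degrees=True)
    return r.apply([-.5,0,.8660254]),r.apply([.8660254,0,.5]),r.apply([0,1,0])  # n, up-slope, left
def heads(w,W,guess,dark=True):
    n,u,l=frame();h=cv2.cvtColor(w,cv2.COLOR_BGR2HSV);out=[]
    for g in guess:
        g=np.array(g,float);c=proj(W,g,1)
        yy,xx=np.mgrid[:384,:512];m=(np.hypot(xx-c[0],yy-c[1])<22)&(h[...,1]>110)&(h[...,2]>90)&(h[...,0]>10)&(h[...,0]<32)
        m=cv2.morphologyEx(m.astype(np.uint8),cv2.MORPH_OPEN,np.ones((2,2)))
        pts=np.argwhere(m)[:,::-1].astype(float)
        q=np.array([onplane(W,p,g,n) for p in pts])-g
        ab=np.c_[q@u,q@l].astype(np.float32)
        ce,rad=cv2.minEnclosingCircle(ab)
        # slot: head pixels not brass inside r<9mm
        s=[]
        for y in range(int(c[1])-22,int(c[1])+23):
            for x in range(int(c[0])-22,int(c[0])+23):
                v=onplane(W,(x,y),g,n)-g;a=np.array([v@u,v@l])-ce
                if np.hypot(*a)<10 and not m[y,x]:s.append(a)
        s=np.array(s);_,_,V=np.linalg.svd(s-s.mean(0)) if len(s)>3 else (0,0,np.eye(2))
        d=V[0]*np.sign(V[0][0]);ang=-np.degrees(np.arctan2(d[1],d[0]))  # clockwise from outside: up -> right(-l)
        out.append((g+ce[0]*u+ce[1]*l,rad,len(pts),ang,s.mean(0)))
    return out
E
python3 - <<'E'
from h import *
W=viewer.camera_model("wrist");w=cv2.imread("pics/w2.png")
r=heads(w,W,[(613.1,51,98.8),(620.6,170.6,98.8)])
for x in r:print([np.round(v,2) for v in x])
d=r[1][0]-r[0][0];print(d,np.linalg.norm(d),np.degrees(np.arctan2(-d[0],d[1])))
E
```

```text
[array([612.39,  54.37,  98.26]), np.float64(13.39), np.int64(331), np.float64(18.63), array([-0.28, -0.55])]
[array([620.07, 174.86,  98.33]), np.float64(13.34), np.int64(290), np.float64(13.6), array([ 0.02, -0.65])]
[7.68459508e+00 1.20490051e+02 7.22854733e-02] 120.73487703495405 -3.6492584460485835
```

```bash
python3 - <<'E'
from h import *
W=viewer.camera_model("wrist");w=cv2.imread("pics/w2.png");s=status.sense()
Rt=R.from_euler('xyz',s['tcp_rot'],degrees=True)
for a in (86,31,26,-56):print(a,proj(W,s['tool_pos']+Rt.apply([0,0,a]),1).round(2))
g=cv2.cvtColor(w,cv2.COLOR_BGR2GRAY).astype(float)
for y in (188,192,196,200,204):
    r=g[y,200:312];e=np.diff(r);i=np.argmin(e[:58]);j=58+np.argmax(e[58:])
    def sub(k,sg):
        ww=np.clip(sg*e[k-1:k+2],0,None);return 200.5+k+ (ww@[-1,0,1])/ww.sum()
    L,Rr=sub(i,-1),sub(j,1);print(y,L,Rr,(L+Rr)/2)
print(g[176:192,250:268].astype(int))
E
```

```text
86 [256.84 190.12]
31 [256.55 214.49]
26 [256.51 217.29]
-56 [255.69 288.93]
188 242.21604938271605 273.6917808219178 257.95391510231696
192 236.36138613861385 280.6807228915663 258.5210545150901
196 233.55084745762713 283.3988764044944 258.4748619310608
200 230.61818181818182 285.8243243243243 258.22125307125305
204 229.5708661417323 287.4240506329114 258.49745838732184
[[104 100  94  84  76  73  78  96 125 132 131 126 127 120 106  96  98 107]
 [130 113 100  96  93  83  78  97 102 104 102  94  98  99 100 105 110 127]
 [164 141 122 103 103 100  99  95  96  98  93  93 101  99 113 125 144 161]
 [182 171 154 140 127 118 105  99  90  91 104 111 121 131 145 160 178 184]
 [191 187 183 173 165 158 137 109  86  92 119 147 155 171 179 187 189 193]
 [196 196 195 194 190 185 167 126  92 108 143 174 187 191 194 200 195 194]
 [195 193 193 190 186 184 167 128  90  97 147 176 187 189 193 194 195 193]
 [180 181 175 167 159 153 134  99  71  76 116 139 153 161 170 178 183 182]
 [141 135 128 118 108 103  81  69  59  65  77  88  95 108 125 136 142 145]
 [ 87  83  75  71  68  64  57  62  57  57  62  59  63  70  74  81  83  97]
 [ 61  57  62  57  65  60  63  58  55  61  57  57  63  57  58  61  63  66]
 [ 54  56  58  60  59  63  57  60  59  64  60  56  59  63  63  57  60  59]
 [ 60  55  64  59  65  59  60  60  56  60  57  59  62  53  58  60  61  63]
 [ 62  61  61  62  58  62  60  63  61  54  59  62  57  61  55  62  56  61]
 [ 69  62  62  63  60  59  53  60  60  64  58  59  60  58  56  63  61  61]
 [ 62  57  55  58  57  64  62  58  60  56  61  59  57  66  58  62  58  56]]
```

The blade edge shows at column 258.4 against 256.8 predicted, so the wrist camera carries about +1.8 mm of y bias at the head. Corrected right head is about (612.4, 52.2, 98.3) with the slot at 18.6 deg. I'll go to 6 mm above it with the blade aligned.

Call:
arm_command:
  targets:
    - [[0.0074,-0.0004,-0.0145,0.04,-0.0025,-0.07,-1],[0.0074,-0.0004,-0.0145,0.04,-0.0025,-0.07,-1],[0.0074,-0.0003,-0.0145,0.04,-0.0025,-0.07,-1],[0.0074,-0.0003,-0.0145,0.04,-0.0025,-0.07,-1],[0,0,0,0,0,0,-1],[0,0,0,0,0,0,-1],[0,0,0,0,0,0,-1]]

```text
time: 7.72
tool_pos: [565.1, 55.3, 176.8]
tcp_rot: [169.5, 28.3, 154.9]
ft_force: [1.3, -0.2, -2.6]
finger_gap: 24.7
grip_force: 78.9
```

```bash
cat >> h.py <<'E'
def rep():
    s=status.sense();Rt=R.from_euler('xyz',s['tcp_rot'],degrees=True);n,u,l=frame()
    tip=s['tool_pos']+Rt.apply([0,0,86]);x=Rt.apply([1,0,0])
    print("t",round(s['time'],2),"tip",tip.round(2),"z.n",np.degrees(np.arccos(-Rt.apply([0,0,1])@n)).round(2),"blade ang",np.degrees(np.arctan2(x@l,-(x@u))).round(2),"F",s['ft_force'].round(1),"M.n",np.dot(s['wrist_torque'],n).round(3),"q",s['joint_pos'].round(1),"grip",s['grip_force'].round(0))
    return s,Rt,tip
E
python3 - <<'E'
from h import *
s,Rt,tip=rep()
W=viewer.camera_model("wrist");w=viewer.snapshot("wrist")[:,:,::-1];cv2.imwrite("pics/w3.png",w)
hd=np.array((612.4,52.2,98.3))
print(proj(W,tip,1),proj(W,hd,1))
o=[cv2.resize(w[140:220,210:310],(500,400),interpolation=cv2.INTER_CUBIC)]
for k in("scene","side"):
    C=viewer.camera_model(k);im=viewer.snapshot(k)[:,:,::-1];x,y=proj(C,tip).astype(int);o.append(cv2.resize(im[y-20:y+20,x-25:x+25],(300,240),interpolation=cv2.INTER_CUBIC))
c=np.zeros((480,800,3),np.uint8);c[:400,:500]=o[0];c[:240,500:]=o[1];c[240:,500:]=o[2];cv2.imwrite("pics/w3c.png",c)
E
```

```text
Traceback (most recent call last):
  File "h.py", line 56, in rep
    print("t",round(s['time'],2),"tip",tip.round(2),"z.n",np.degrees(np.arccos(-Rt.apply([0,0,1])@n)).round(2),"blade ang",np.degrees(np.arctan2(x@l,-(x@u))).round(2),"F",s['ft_force'].round(1),"M.n",np.dot(s['wrist_torque'],n).round(3),"q",s['joint_pos'].round(1),"grip",s['grip_force'].round(0))
                                                                                                                                                                                                                                                                                ^^^^^^^^^^^^^^^^^^^^^
AttributeError: 'float' object has no attribute 'round'
```

```bash
sed -i "s/s\['grip_force'\].round(0)/round(s['grip_force'])/" h.py
python3 - <<'E'
from h import *
s,Rt,tip=rep()
W=viewer.camera_model("wrist");w=viewer.snapshot("wrist")[:,:,::-1];cv2.imwrite("pics/w3.png",w)
hd=np.array((612.4,52.2,98.3))
print(proj(W,tip,1),proj(W,hd,1))
o=[cv2.resize(w[140:220,210:310],(500,400),interpolation=cv2.INTER_CUBIC)]
for k in("scene","side"):
    C=viewer.camera_model(k);im=viewer.snapshot(k)[:,:,::-1];x,y=proj(C,tip).astype(int);o.append(cv2.resize(im[y-20:y+20,x-25:x+25],(300,240),interpolation=cv2.INTER_CUBIC))
c=np.zeros((480,800,3),np.uint8);c[:400,:500]=o[0];c[:240,500:]=o[1];c[240:,500:]=o[2];cv2.imwrite("pics/w3c.png",c)
E
```

```text
t 7.72 tip [608.02  52.47 102.32] z.n 0.06 blade ang 18.66 F [ 1.3 -0.2 -2.6] M.n 0.032 q [  2.6 -26.8 124.5  -3.9  52.5 -63.4] grip 79
[257.38304283 190.47606761] [258.03820158 190.24168081]
```

View pics/w3c.png

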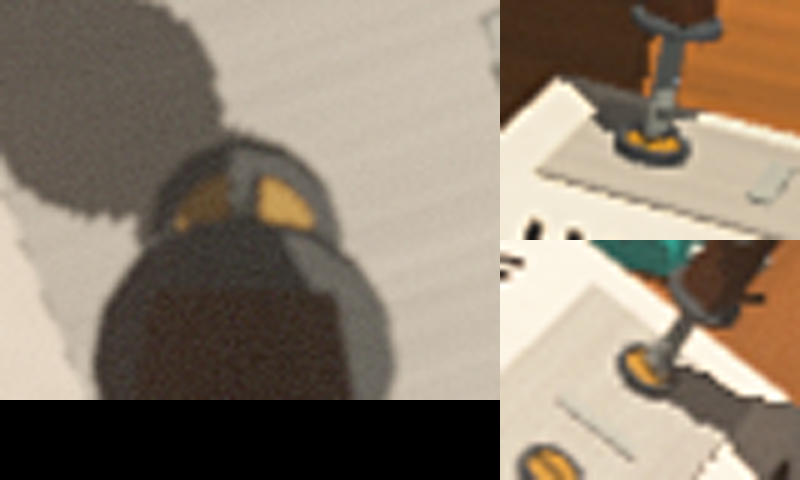

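In the wrist crop the slot is vertical and centred at about x=245, level with the flange centre, so the blade is lined up. I'll insert.

Call:
arm_command:
  targets:
    - [[0.0013,0,0.0008,0,0,0,-1],[0.001,-0.0001,-0.0018,0,0,0,-1],[0.001,-0.0001,-0.0018,0,0,0,-1],[0.001,0,-0.0017,0,0,0,-1],[0.001,-0.0001,-0.0017,0,0,0,-1],[0,0,0,0,0,0,-1]]

```text
time: 8.62
tool_pos: [569.7, 55.0, 169.3]
tcp_rot: [169.5, 28.2, 154.9]
ft_force: [-2.7, 0.6, 0.9]
finger_gap: 24.6
grip_force: 79.6
```

```bash
python3 -c "
from h import *
rep()"
```

```text
t 8.62 tip [612.5   52.16  94.75] z.n 0.06 blade ang 18.71 F [-2.7  0.6  0.9] M.n 0.029 q [  2.5 -25.5 124.3  -4.   51.5 -63.4] grip 80
```

The tip is about 3 mm below the head face with no axial force, so it has entered the slot. A bit deeper, then I'll turn clockwise.

Call:
arm_command:
  targets:
    - [[0.0008,0,-0.0013,0,0,0,-1],[0,0,0,0.04,-0.0025,-0.07,-1],[0,0,0,0.04,-0.0025,-0.07,-1],[0,0,0,0.04,-0.0025,-0.07,-1],[0,0,0,0.04,-0.0025,-0.07,-1],[0,0,0,0,0,0,-1]]

```text
time: 9.38
tool_pos: [571.2, 54.8, 169.9]
tcp_rot: [160.7, 23.5, 134.9]
ft_force: [-10.2, -1.2, 11.4]
finger_gap: 24.9
grip_force: 81.2
```

```bash
python3 -c "
from h import *
rep()"
```

```text
t 9.38 tip [614.17  51.95  95.45] z.n 0.06 blade ang 37.26 F [-10.2  -1.2  11.4] M.n 0.045 q [  2.5 -25.3 124.1  -4.1  51.3 -44.7] grip 81
```

Call:
arm_command:
  targets:
    - [[-0.0004,0,0.0006,0.05,-0.0032,-0.0866,-1],[0,0,0,0.05,-0.0032,-0.0866,-1],[0,0,0,0.05,-0.0032,-0.0866,-1],[0,0,0,0.05,-0.0032,-0.0866,-1],[0,0,0,0.05,-0.0032,-0.0866,-1],[0,0,0,0.05,-0.0032,-0.0866,-1],[0,0,0,0.05,-0.0032,-0.0866,-1],[0,0,0,0.05,-0.0032,-0.0866,-1],[0,0,0,0.05,-0.0032,-0.0866,-1],[0,0,0,0,0,0,-1]]

```text
time: 10.62
tool_pos: [570.6, 54.8, 169.7]
tcp_rot: [150.0, 0.5, 87.2]
ft_force: [-6.5, 0.2, 6.0]
finger_gap: 24.6
grip_force: 80.2
```

```bash
python3 -c "
from h import *
rep()"
```

```text
t 10.62 tip [613.52  52.13  95.2 ] z.n 0.11 blade ang 88.87 F [-6.5  0.2  6. ] M.n 0.068 q [  2.4 -25.4 124.2  -3.8  51.4   6.6] grip 80
```

Call:
arm_command:
  targets:
    - [[0,0,0,0.03,-0.002,-0.052,-1],[0,0,0,0.03,-0.002,-0.052,-1],[0,0,0,0.03,-0.002,-0.052,-1],[0,0,0,0,0,0,-1]]

```text
time: 11.12
tool_pos: [570.6, 54.8, 169.6]
tcp_rot: [150.3, -4.7, 78.3]
ft_force: [-7.0, -0.0, 5.9]
finger_gap: 24.7
grip_force: 80.3
```

```bash
python3 -c "
from h import *
rep()"
```

```text
t 11.12 tip [613.52  52.15  95.18] z.n 0.14 blade ang 99.16 F [-7.  -0.   5.9] M.n 0.041 q [  2.4 -25.4 124.2  -3.8  51.3  16.9] grip 80
```

Call:
arm_command:
  targets:
    - [[0,0,0,0.025,-0.0016,-0.0433,-1],[0,0,0,0.025,-0.0016,-0.0433,-1],[0,0,0,0,0,0,-1]]

```text
time: 11.5
tool_pos: [570.6, 54.8, 169.7]
tcp_rot: [150.8, -7.5, 73.3]
ft_force: [-6.6, -0.8, 6.7]
finger_gap: 24.9
grip_force: 80.2
```

```bash
python3 -c "
from h import *
s,Rt,tip=rep();print(s['wrist_torque'])
w=viewer.snapshot('wrist')[:,:,::-1];cv2.imwrite('pics/w4.png',w)
cv2.imwrite('pics/w4c.png',cv2.resize(w[120:240,180:340],(800,600),interpolation=cv2.INTER_CUBIC))"
```

```text
t 11.5 tip [613.55  52.17  95.23] z.n 0.15 blade ang 104.88 F [-6.6 -0.8  6.7] M.n 0.111 q [  2.4 -25.4 124.2  -3.8  51.3  22.6] grip 80
[-0.21716537  0.80210782 -0.02808488]
```

View pics/w4c.png

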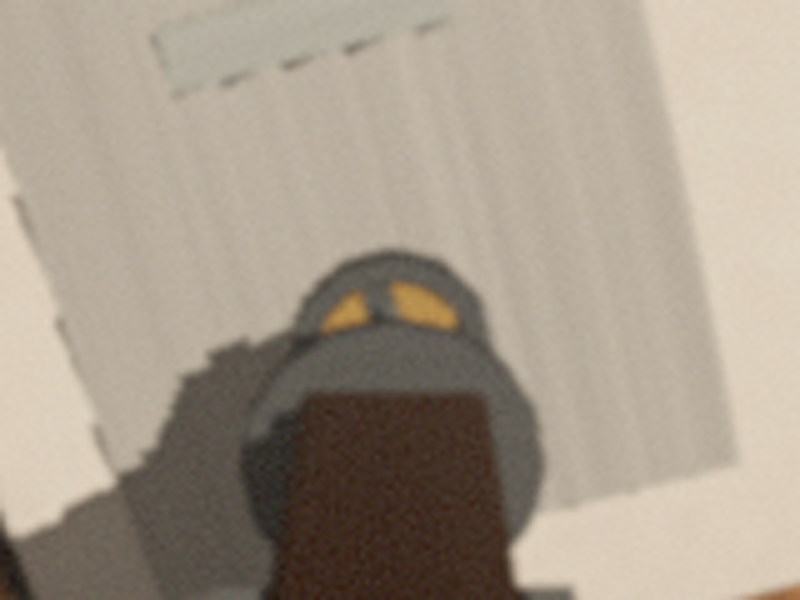

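The slot turned with the blade and now lags the tool, as it should near the stop. Torque is rising, so I'll add a few degrees more until it is firmly at the stop.

Call:
arm_command:
  targets:
    - [[0,0,0,0.025,-0.0016,-0.0433,-1],[0,0,0,0.025,-0.0016,-0.0433,-1],[0,0,0,0,0,0,-1]]

```text
time: 11.92
tool_pos: [570.5, 54.9, 169.7]
tcp_rot: [151.6, -10.3, 68.3]
ft_force: [-7.3, -0.5, 6.0]
finger_gap: 24.5
grip_force: 80.2
```

```bash
python3 -c "
from h import *
rep()"
```

```text
t 11.93 tip [613.52  52.26  95.2 ] z.n 0.16 blade ang 110.59 F [-7.3 -0.5  6. ] M.n 0.316 q [  2.3 -25.4 124.2  -3.7  51.3  28.3] grip 80
```

Torque jumped to about 0.3 N m against 0.06 friction, so the right screw is at its stop. I'll ease back, lift out and go over to the left screw.

Call:
arm_command:
  targets:
    - [[0,0,0,-0.0436,0.0028,0.0756,-1],[0,0,0,-0.0436,0.0028,0.0756,-1],[-0.0083,0.0005,0.0144,0,0,0,-1],[-0.0083,0.0005,0.0144,0,0,0,-1],[-0.0083,0.0005,0.0144,0,0,0,-1],[0.0008,0.0133,0,-0.0843,0.0054,0.1461,-1],[0.0008,0.0133,0,-0.0843,0.0054,0.1461,-1],[0.0008,0.0133,0,-0.0843,0.0054,0.1461,-1],[0.0008,0.0133,0,-0.0843,0.0054,0.1461,-1],[0.0009,0.0133,0,-0.0843,0.0054,0.1461,-1]]

```text
time: 13.18
tool_pos: [549.2, 123.4, 211.3]
tcp_rot: [155.6, 17.9, 120.4]
ft_force: [0.2, -0.1, -2.6]
finger_gap: 24.5
grip_force: 79.4
```

Call:
arm_command:
  targets:
    - [[0.0009,0.0133,0,-0.0843,0.0054,0.1461,-1],[0.0009,0.0133,0,-0.0843,0.0054,0.1461,-1],[0.0008,0.0133,0,-0.0843,0.0054,0.1461,-1],[0.0008,0.0133,0,-0.06,0.0038,0.104,-1],[0,0,0,0,0,0,-1],[0,0,0,0,0,0,-1]]

```text
time: 13.92
tool_pos: [552.5, 175.9, 211.3]
tcp_rot: [170.8, 28.6, 157.4]
ft_force: [-0.5, -0.1, -1.7]
finger_gap: 24.7
grip_force: 79.2
```

```bash
python3 - <<'E'
from h import *
s,Rt,tip=rep()
W=viewer.camera_model("wrist");w=viewer.snapshot("wrist")[:,:,::-1];cv2.imwrite("pics/w5.png",w)
r=heads(w,W,[(614,54.4,98.3),(621.6,174.2,98.3)])
for x in r:print([np.round(v,2) for v in x])
for a in (86,31):print(a,proj(W,tip+Rt.apply([0,0,a-86]),1).round(2))
cv2.imwrite("pics/w5c.png",cv2.resize(w[100:250,130:330],(800,600),interpolation=cv2.INTER_CUBIC))
E
```

```text
t 13.93 tip [595.27 172.97 136.75] z.n 0.09 blade ang 16.47 F [-0.5 -0.1 -1.7] M.n 0.039 q [ 20.5 -22.8 117.9 -14.   58.  -44.6] grip 79
[array([612.87,  52.75,  97.71]), np.float64(13.38), np.int64(294), np.float64(89.77), array([-0.91,  0.25])]
[array([620.32, 173.5 ,  97.59]), np.float64(13.39), np.int64(326), np.float64(14.99), array([ 0.53, -0.2 ])]
86 [257.3  190.42]
31 [257.12 214.84]
```

View pics/w5c.png

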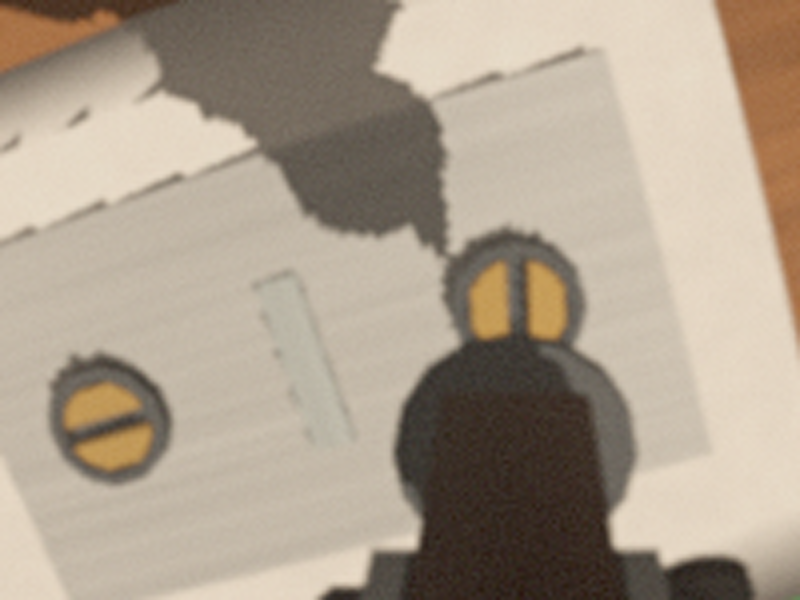

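The right screw reads 89.8 deg, home. The left slot reads 15 deg and lies in line with the driver (x about 517 for both). I'll insert there.

Call:
arm_command:
  targets:
    - [[0.0055,-0.0003,-0.009,0,0,0,-1],[0.0055,-0.0003,-0.009,0,0,0,-1],[0.0055,-0.0003,-0.009,0,0,0,-1],[0.0055,-0.0003,-0.009,0,0,0,-1],[0,0,0,0,0,0,-1],[0.0016,0,-0.0024,0,0,0,-1],[0.0016,0,-0.0024,0,0,0,-1],[0,0,0,0,0,0,-1]]

```text
time: 14.98
tool_pos: [577.8, 174.9, 170.8]
tcp_rot: [170.8, 28.6, 157.5]
ft_force: [0.2, 0.4, -1.4]
finger_gap: 24.7
grip_force: 79.2
```

```bash
python3 -c "
from h import *
rep()"
```

```text
t 14.97 tip [620.68 172.06  96.27] z.n 0.06 blade ang 16.33 F [ 0.2  0.4 -1.4] M.n 0.031 q [ 19.2 -16.9 117.7 -14.3  52.2 -44.6] grip 79
```

No contact force with the tip in the slot. A touch deeper, and turn.

Call:
arm_command:
  targets:
    - [[0.0004,0,-0.0007,0.06,-0.004,-0.104,-1],[0,0,0,0.06,-0.004,-0.104,-1],[0,0,0,0.06,-0.004,-0.104,-1],[0,0,0,0.06,-0.004,-0.104,-1],[0,0,0,0.06,-0.004,-0.104,-1],[0,0,0,0.06,-0.004,-0.104,-1],[0,0,0,0.06,-0.004,-0.104,-1],[0,0,0,0.06,-0.004,-0.104,-1],[0,0,0,0.06,-0.004,-0.104,-1],[0,0,0,0.06,-0.004,-0.104,-1]]

```text
time: 16.23
tool_pos: [578.0, 174.8, 170.1]
tcp_rot: [150.1, 2.3, 90.2]
ft_force: [-0.2, -0.9, -1.3]
finger_gap: 24.7
grip_force: 79.3
```

Call:
arm_command:
  targets:
    - [[0,0,0,0.05,-0.0033,-0.0866,-1],[0,0,0,0.05,-0.0033,-0.0866,-1],[0,0,0,0.05,-0.0033,-0.0866,-1],[0,0,0,0.05,-0.0033,-0.0866,-1],[0,0,0,0,0,0,-1]]

```text
time: 16.85
tool_pos: [578.1, 174.9, 170.2]
tcp_rot: [151.2, -9.0, 70.5]
ft_force: [-0.7, -1.1, -1.7]
finger_gap: 24.6
grip_force: 79.3
```

```bash
python3 -c "
from h import *
rep()"
```

```text
t 16.85 tip [621.02 172.15  95.71] z.n 0.09 blade ang 108.05 F [-0.7 -1.1 -1.7] M.n 0.178 q [ 19.1 -16.9 117.8 -14.2  52.   47. ] grip 79
```

Call:
arm_command:
  targets:
    - [[0,0,0,0.025,-0.0016,-0.0433,-1],[0,0,0,0.015,-0.001,-0.026,-1],[0,0,0,0,0,0,-1]]

```text
time: 17.23
tool_pos: [578.1, 175.0, 170.1]
tcp_rot: [152.0, -11.2, 66.4]
ft_force: [-2.6, -0.3, 0.5]
finger_gap: 24.5
grip_force: 79.4
```

```bash
python3 -c "
from h import *
rep()"
```

```text
t 17.23 tip [621.06 172.25  95.66] z.n 0.09 blade ang 112.6 F [-2.6 -0.3  0.5] M.n 0.357 q [ 19.1 -16.9 117.8 -14.2  51.9  51.5] grip 79
```

Torque 0.36 N m: the left screw is at its stop. I'll ease back, lift, and verify.

Call:
arm_command:
  targets:
    - [[0,0,0,-0.0436,0.0028,0.0756,-1],[0,0,0,-0.0436,0.0028,0.0756,-1],[-0.0083,0.0005,0.0144,0,0,0,-1],[-0.0083,0.0005,0.0144,0,0,0,-1],[-0.0083,0.0005,0.0144,0,0,0,-1],[-0.0083,0.0005,0.0144,0,0,0,-1],[-0.0083,-0.02,0.0144,0,0,0,-1],[0,-0.03,0.01,0,0,0,-1],[0,-0.03,0.01,0,0,0,-1],[0,0,0,0,0,0,-1]]

```text
time: 18.48
tool_pos: [537.1, 95.4, 264.5]
tcp_rot: [150.4, -6.5, 75.1]
ft_force: [0.1, 0.5, -2.1]
finger_gap: 24.6
grip_force: 79.5
```

```bash
python3 - <<'E'
from h import *
s,Rt,tip=rep();print(s['tool_pos'],s['tcp_rot'])
W=viewer.camera_model("wrist");w=viewer.snapshot("wrist")[:,:,::-1];cv2.imwrite("pics/w6.png",w)
for g in((614,53,98.3),(621.6,173.5,98.3)):
    print(proj(W,g,1))
    try:print([np.round(v,2) for v in heads(w,W,[g])[0]])
    except Exception as e:print(e)
E
```

```text
t 18.48 tip [580.28  92.61 190.21] z.n 0.2 blade ang 102.82 F [ 0.1  0.5 -2.1] M.n 0.042 q [  9.3 -33.  119.5  -7.2  64.1  27.4] grip 79
[537.11426585  95.40398702 264.54139017] [150.43449141  -6.45049518  75.09288055]
[254.58465524 195.10724158]
operands could not be broadcast together with shapes (0,) (3,) 
[230.92720719  99.4414718 ]
[array([619.42, 171.41,  97.12]), np.float64(13.02), np.int64(289), np.float64(-89.13), array([-0.29,  0.06])]
```

The left slot measures 90.9 deg, so it is home too. Back to the block.

Call:
arm_command:
  targets:
    - [[-0.0045,-0.031,0.008,0.0115,0.174,0,-1],[-0.0045,-0.031,0.008,0.0115,0.174,0,-1],[-0.0045,-0.031,0.008,0.0115,0.174,0,-1],[-0.0045,-0.031,0,0,0,-0.1765,-1],[-0.0045,-0.031,0,0,0,-0.1765,-1],[-0.0045,-0.031,0,0,0,-0.1765,-1],[-0.0045,-0.031,0,0,0,-0.1765,-1],[-0.0045,-0.031,0,0,0,-0.1765,-1],[-0.0045,-0.031,0,0,0,-0.1765,-1],[-0.0045,-0.031,0,0,0,-0.1765,-1]]

```text
time: 19.77
tool_pos: [491.9, -213.1, 285.8]
tcp_rot: [180.0, -0.1, 2.5]
ft_force: [1.5, -1.0, -3.0]
finger_gap: 24.5
grip_force: 79.5
```

Call:
arm_command:
  targets:
    - [[-0.0027,-0.024,0,0,0,-0.1765,-1],[0,0,-0.03,0,0,0,-1],[0,0,0,0,0,0,-1],[0,0,0,0,0,0,-1]]

```text
time: 20.27
tool_pos: [489.4, -236.3, 256.7]
tcp_rot: [180.0, -0.1, -7.3]
ft_force: [0.3, -0.1, -1.9]
finger_gap: 24.9
grip_force: 79.6
```

```bash
python3 - <<'E'
from h import *
s,Rt,tip=rep();print(s['tool_pos'],s['tcp_rot'],R.from_euler('z',-7.5,degrees=True).inv().__class__)
Rg=R.from_euler('xyz',[180,0,-7.5],degrees=True);print("rotvec to go",(Rg*Rt.inv()).as_rotvec().round(4),"d",np.array([489.4,-238.6,104])-s['tool_pos'])
E
```

```text
t 20.27 tip [ 489.51 -236.4   170.67] z.n 29.91 blade ang -175.96 F [ 0.3 -0.1 -1.9] M.n -0.019 q [-31.2  -2.3  90.3   0.   91.9  66.1] grip 80
[ 489.38457921 -236.34936632  256.67478621] [ 1.79975447e+02 -8.74300890e-02 -7.30684086e+00] <class 'scipy.spatial.transform._rotation.Rotation'>
rotvec to go [ 0.0006  0.0015 -0.0034] d [ 1.54207908e-02 -2.25063368e+00 -1.52674786e+02]
```

Call:
arm_command:
  targets:
    - [[0,-0.0023,-0.03,0,0,0,-1],[0,0,-0.035,0,0,0,-1],[0,0,-0.035,0,0,0,-1],[0,0,-0.03,0,0,0,-1],[0,0,-0.016,0,0,0,-1],[0,0,0,0,0,0,-1],[0,0,-0.004,0,0,0,-1],[0,0,0,0,0,0,-1]]

```text
time: 21.28
tool_pos: [489.7, -239.8, 107.3]
tcp_rot: [179.9, -0.2, -7.4]
ft_force: [-1.1, -0.3, -2.3]
finger_gap: 24.6
grip_force: 79.7
```

Call:
arm_command:
  targets:
    - [[0,0,-0.002,0,0,0,-1],[0,0,-0.001,0,0,0,-1],[0,0,0,0,0,0,-1]]

```text
time: 21.65
tool_pos: [488.9, -239.4, 103.1]
tcp_rot: [180.0, -0.1, -7.4]
ft_force: [-0.3, 0.7, -3.4]
finger_gap: 24.7
grip_force: 79.7
```

Call:
arm_command:
  targets:
    - [[0,0,-0.001,0,0,0,-1],[0,0,-0.001,0,0,0,-1],[0,0,0,0,0,0,-1]]

```text
time: 22.02
tool_pos: [489.4, -239.6, 102.5]
tcp_rot: [180.0, -0.1, -7.4]
ft_force: [-3.9, 2.1, 8.3]
finger_gap: 24.7
grip_force: 80.9
```

Force of 8 N, so the flange is resting on the block. Release and retreat straight up.

Call:
arm_command:
  targets:
    - [[0,0,0,0,0,0,0],[0,0,0,0,0,0,1],[0,0,0,0,0,0,1],[0,0,0,0,0,0,1],[0,0,0.02,0,0,0,1],[0,0,0.04,0,0,0,1],[0,0,0.04,0,0,0,1],[0,0,0.04,0,0,0,1],[-0.055,0,0.01,0,0,0,1],[0,0,0,0,0,0,1]]

```text
time: 23.28
tool_pos: [432.4, -239.7, 252.3]
tcp_rot: [179.9, -0.2, -7.4]
ft_force: [0.4, -1.0, -0.1]
finger_gap: 85.1
grip_force: 0.0
```

```bash
python3 - <<'E'
from h import *
s=status.sense();print(s['tool_pos'],s['ft_force'])
a=viewer.snapshot("scene")[:,:,::-1];w=viewer.snapshot("wrist")[:,:,::-1]
o=np.zeros((600,800,3),np.uint8);o[:300]=cv2.resize(a[100:244,60:444],(800,300),interpolation=cv2.INTER_CUBIC);o[300:,:400]=cv2.resize(w,(400,300))
o[300:,400:]=cv2.resize(viewer.snapshot("side")[100:220,200:360,::-1],(400,300),interpolation=cv2.INTER_CUBIC)
cv2.imwrite("pics/end.png",o)
E
```

```text
[ 432.39097731 -239.67575751  252.28410545] [ 0.41163104 -1.00339826 -0.1047176 ]
```

View pics/end.png

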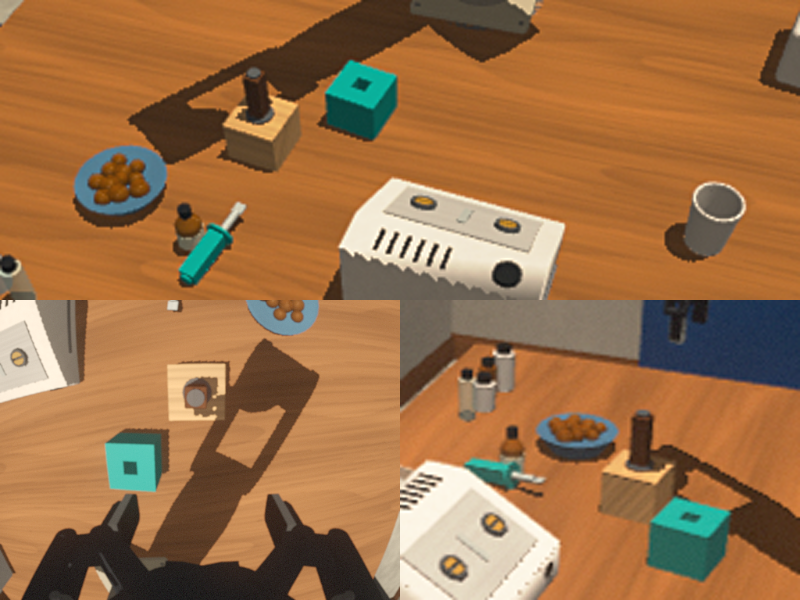

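The driver stands upright in the light block and both slots run across the slope. The turquoise decoy, which had been balanced on its tip, tipped over on its own and lies by the bottle. I'll check whether the bottle moved.

```bash
python3 - <<'E'
from h import *
for k,(x,y,w,h) in {"scene":(140,195,20,28),"side":(236,148,16,26)}.items():
    A=cv2.imread(f"pics/{k}0.png");B=viewer.snapshot(k)[:,:,::-1].copy()
    r=cv2.matchTemplate(B[y-8:y+h+8,x-8:x+w+8],A[y:y+h,x:x+w],cv2.TM_CCOEFF_NORMED);_,m,_,l=cv2.minMaxLoc(r);print(k,m,np.array(l)-8)
E
```

```text
scene 0.677497923374176 [0 0]
side 0.5384925007820129 [0 0]
```

```bash
python3 - <<'E'
from h import *
for k,(x,y,w,h) in {"scene":(142,192,16,16),"side":(236,146,16,12)}.items():
    C=viewer.camera_model(k)
    for I in(cv2.imread(f"pics/{k}0.png"),viewer.snapshot(k)[:,:,::-1].copy()):
        g=cv2.cvtColor(I,cv2.COLOR_BGR2GRAY)[y:y+h,x:x+w];m=cv2.moments((g<45).astype(np.uint8),True)
        c=(x+m['m10']/m['m00'],y+m['m01']/m['m00']);print(k,m['m00'],np.round(c,2),onz(C,c,80).round(1))
E
```

```text
scene 34.0 [148.21 201.38] [ 707.9 -265.3   80. ]
scene 35.0 [148.23 201.29] [ 707.5 -265.4   80. ]
side 14.0 [244.64 152.5 ] [ 701.2 -261.6   80. ]
side 11.0 [245.09 152.64] [ 699.1 -261.1   80. ]
```

The bottle hasn't moved: the scene view agrees within 0.5 mm and the side view within about half a pixel. Handing in.

```bash
python3 -c "
from bench import job
print(job.hand_in())"
```

```text
the job is handed in; nothing more can be done
None
```

I turned both screws home with the driver's blade (slots last measured at 89.8° right and 90.9° left), stood the driver back upright in its block, and handed the job in at about 24 s; the bottle has not moved, the cup and bowl look untouched in the last picture, and the turquoise driver, which started balanced on its tip, fell over during the job without the arm going near it.

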